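Locate a gear-case cover in the corner stop for scanning

TASK

Get the rectangular aluminium gear-case cover ready for 3D scanning: with the fingers, gently push it along the table into the corner of the steel L-shaped stop, so that one long side lies flat against the long rail and one short end touches the short rail. Keep it flat on the table all the time (do not pick it up), leave the other things where they are, and finish clear of everything.

Things in the scene. Friction and masses are not known exactly. Their poses are not given: they have to be found in the camera images.
- cover: The loose cast-aluminium cover, 0.4 to 0.85 kg, flat on the table. Base 90 mm (own x) by 130 mm (own y) by 30 mm high, with upright flat sides; on it a 62 x 96 mm step to 39 mm and a round boss (48 mm across, 14 mm off centre to +y) to 47 mm. Origin at the centre of its underside, z up. It starts clear of both rails, turned up to 20 degrees from the stop's axes.
- stop: L-shaped steel stop fixed to the table, 20 mm high. Origin on the table at the inside corner, z up. Long rail: inner face x = 0, 20 mm thick to +x, from y = -240 to +20 mm. Short rail: inner face y = 0, 20 mm thick to +y, from x = -110 to 0 mm. The cover starts on the -x, -y side, with nothing between it and the rails.
- home (a point): Point on the table where the origin of the cover lies when it is home: x = -45, y = -65 mm in the stop's frame. Axes as the stop's; the cover's x and y then lie along them.
- bearing: a steel ball-bearing ring, 62 mm across, 18 mm high, lying flat; origin at the centre of its underside. A bystander to be left alone.
- hub: a round aluminium hub: 76 mm flange, 44 mm neck, 36 mm high; origin at the centre of its underside. A bystander to be left alone.
- scale_bar: a flat black reference bar with four white dots, 22 x 200 x 10 mm, long along its own y, lying beyond the stop; origin at the centre of its underside. A bystander to be left alone.
- mouse: a grey computer mouse, 100 x 56 x 32 mm; origin at the centre of its underside. A bystander to be left alone.
- spray: an upright spray can, 52 mm across, 150 mm high; origin at the centre of its underside. A bystander to be left alone.
- driver: a black-handled screwdriver lying on the table, long along its own x. A bystander to be left alone.
- socket: an upright steel wrench socket, 32 mm across, 50 mm high; origin at the centre of its underside. A bystander to be left alone.
Things that resemble listed ones, but are neither listed nor needed, are in the scene too. What is shaped like the cover but turquoise is not meant.

How it is judged:
By the outcome, as a careful person would: the job done as asked, in the order asked, and still so for the second after the job is handed in, with the robot touching nothing.
It also fails if it takes over 54 s, if anything falls off the work surface, if the arm or the gripper's body presses on something with over 40 N, if the wrist force passes 120 N, or if a joint passes its speed limit or range.

ROBOT

A 6-joint arm with a two-finger parallel gripper is mounted at the origin on the work surface. World frame = base frame: x ahead of the robot, y to its left, z up, the work surface at z = 0. Lengths are in m, angles in rad, forces in N, time in s.
With the tool pointing down it reaches from about 0.375 to 0.9 m from the base axis. Payload 3.1 kg.
Tool frame: the origin (TCP) lies at the very end of the fingers, on their centre line; the grasp point (between the pads) lies 19 mm behind it (manip.pinch_z is the distance from the TCP to the grasp point, in m); z points along the fingers, y is the line along which they close (so a half turn about z gives the same grasp; the last joint's range is limited). The gripper opens to 85 mm and grips with 20 to 120 N. Pads are 22 mm wide; open, the fingers measure 114 mm over their backs; the gripper's body (76 mm by 85 mm) begins 54 mm behind the grasp point. The pads swing forward as they close: fully open they stand 13 mm farther back than shut.
Start: joints at [-1.474, 0.527, 1.433, -0, 1.181, -0.178], TCP at [0.17, -0.601, 0.231] pointing down, gripper open.
Joint ranges: [-3.08, 3.08], [-0.75, 2.2], [0.22, 2.44], [-1.43, 4.57], [0, 2.65], [-2.85, 2.85]. Speed limits (rad/s): [2.79, 2.79, 3.14, 3.14, 3.14, 3.14].

INTERFACE

Orientations are given as a unit quaternion [x, y, z, w].
In Python, from station import manip gives the robot as it stands.
- The arm moves only by the tool servo_tool, never from a script. Its argument "commands" is one flat list of numbers, 7 for each row, row after row: the shift along the tool's x, y, z each as a share of 500 mm, from -1 to 1, then the turn, a rotation vector about the tool's x, y, z each as a share of 360 degrees, from -1 to 1, then the opening, from -1 (shut) to 1 (fully open). In form: [dx, dy, dz, rx, ry, rz, claw, dx, dy, dz, rx, ry, rz, claw, ...]. A call has 1 to 12 rows; each row shifts and turns the commanded pose from where the row before left it, along the tool's axes as they then stand; what a row does not reach is not made up. A row lasts 1/12 s, in which the tool goes at most 41.7 mm and 7.16 degrees, less where a joint would pass 70% of its speed; a pose out of reach is approached as far as the arm can. A call with a number of a shift or a turn outside -1 to 1 is refused whole. A call with a gripper value outside its range is refused whole. The fingers move at their own pace and stop on an object; "force" is the grip in N (left out, the last holds). Time passes only in rows, so rows that do not move let the fingers close. It gives the time, the measured TCP pose, the force, the opening and the grip force at its end, in the units of the state.
- manip.sense(): the state, without advancing time (a new reading comes with each control period).
- manip.snapshot(name): name is "scene" or "side" or "wrist"; returns a dict with "img" (384x512x3 uint8, red, green, blue), "mtx" (3x3 intrinsics, pixels), "world_to_cam" (4x4, takes a point from world to camera coordinates). Camera axes: x right, y up, looking along -z (the intrinsics and any distortion apply to the point x, -y, -z); pixel columns grow to the right and rows downward; lengths in m; the calibration is good to about 2 mm. A picture is of the moment at which its call begins. There is no depth.
- manip.sign_off(): hands the job in; it is judged then, once.
Trained networks look in a picture, given as the dict that the camera call returned (one of the last four; its "shot" number tells which), for a name from the list of things; names that differ only in an ending like _2 or _b are one class to them, and where a whole thing is asked for, a point or a joint stands for the part that bears it (a point fixed in the world has none). Each returns a list of dicts, best first, with "conf" (0 to 1); they miss things now and then, are a little off and sometimes report something else, mostly with a low value. They report only what shows in the picture. A call takes as long as a camera call. They do not tell look-alikes from the thing itself.
- manip.look_for(picture, query): "box" ([left, top, width, height] in pixels, round what is visible of it).
- manip.silhouettes(picture, query): "pixels" (384x512 bool, what is visible of it) and "box" ([left, top, width, height] in pixels, round what is visible of it).
The state is a dict: "t": time; "q": joint angles; "qd": joint speeds; "tau": joint torques, N m; "tcp_pos": TCP position; "tool_rot": TCP orientation; "force": force on the tool from outside, world axes, zero at the start; "ft_torque": the same for the moment, N m; "finger_gap": opening from 0.0 (shut) to 1.0 (fully open); "gripper_force": force on a finger pad.
Only numpy, scipy, OpenCV 4.12 (cv2) and the standard library are available. Lean on these libraries where they do the work, as an engineer would, in place of code of your own. Each camera call takes 0.05 s, during which the arm holds its last target. There are 200 camera calls.

## Working session

There is one attempt and no reset: what is moved stays moved. The work goes in short steps, Python scripts to look and compute and a tool call to move; the robot and the scene stay as the last step left them, time stands still between calls to the robot, and variables do not carry over. Pictures are saved under pics/ and viewed, at most 10 in all, crops included, and the job is handed in when it is done.

Besides the shell and the picture viewer there is one more tool, called after "Emit:" by a JSON object that holds its "api" and its "payload", one argument or row to a line. servo_tool: Moves the arm, as the interface text tells. Its arguments: {"type":"object","properties":{"commands":{"type":"array"},"force":{"type":"number"}},"required":["commands"]}

```bash
mkdir -p pics; ls; python3 - <<'E'
from station import manip
import cv2,numpy as np
for n in ("scene","side"):
    p=manip.snapshot(n); cv2.imwrite(f"pics/{n}0.png",p["img"][:,:,::-1])
    print(n,p["shot"],p["mtx"].tolist(),np.round(p["world_to_cam"],4).tolist(),[k for k in p])
    for q in ("cover","stop"):
        print(q,[(r["conf"],r["box"]) for r in manip.look_for(p,q)])
print(manip.sense())
E
```

```text
pics
scene 1 [[449.2965025290629, 0.0, 252.26648359593716], [0.0, 449.2965025290629, 192.8946129908846], [0.0, 0.0, 1.0]] [[0.8244, 0.566, 0.0013, -0.4663], [-0.3322, 0.482, 0.8107, 0.156], [0.4583, -0.6688, 0.5855, -1.5243], [0.0, 0.0, 0.0, 1.0]] ['img', 'mtx', 'world_to_cam', 'shot']
cover [(0.92, [158.6, 165.0, 47.6, 32.1]), (0.84, [186.2, 194.8, 57.2, 45.6])]
stop [(0.67, [248.0, 180.7, 73.7, 66.4])]
side 2 [[381.8779260292182, 0.0, 248.2836369519497], [0.0, 381.8779260292182, 185.9255265934171], [0.0, 0.0, 1.0]] [[0.987, -0.1602, -0.0098, -0.5654], [0.1287, 0.7537, 0.6445, -0.0899], [-0.0959, -0.6374, 0.7646, -1.2069], [0.0, 0.0, 0.0, 1.0]] ['img', 'mtx', 'world_to_cam', 'shot']
cover [(0.8, [164.1, 233.9, 52.7, 55.6]), (0.78, [155.7, 188.3, 45.2, 39.2]), (0.56, [225.5, 199.7, 33.4, 42.1])]
stop [(0.73, [247.1, 156.9, 42.5, 66.6])]
{'t': 0.3, 'q': array([-1.47349148e+00,  5.27874774e-01,  1.43307264e+00,  3.75013762e-05,
        1.18140028e+00, -1.78560241e-01]), 'qd': array([-0.0003761 , -0.00241075, -0.00276003,  0.00050986,  0.0020967 ,
       -0.00162921]), 'tau': array([ 4.37169319e-04, -4.41866469e+01, -1.77982700e+01, -2.14306260e-04,
        5.20985093e-03, -4.70444419e-06]), 'tcp_pos': array([ 0.17021574, -0.60112652,  0.23096112]), 'tool_rot': array([ 9.90503288e-01,  1.37488522e-01,  3.26636588e-05, -3.76507127e-04]), 'force': array([-0.68920491, -0.22998179,  0.54397377]), 'ft_torque': array([0.11114227, 0.00345833, 0.00887453]), 'gripper_force': 0.0, 'finger_gap': 1.0028653964692342}
```

```bash
python3 - <<'E'
import cv2,numpy as np
a=cv2.imread("pics/scene0.png")[130:290,120:350];b=cv2.imread("pics/side0.png")[130:310,120:330]
cv2.imwrite("pics/a.png",cv2.resize(a,None,fx=3.4,fy=3.4,interpolation=2));cv2.imwrite("pics/b.png",cv2.resize(b,None,fx=3.3,fy=3.3,interpolation=2))
E
```

```text
(no output)
```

View pics/a.png

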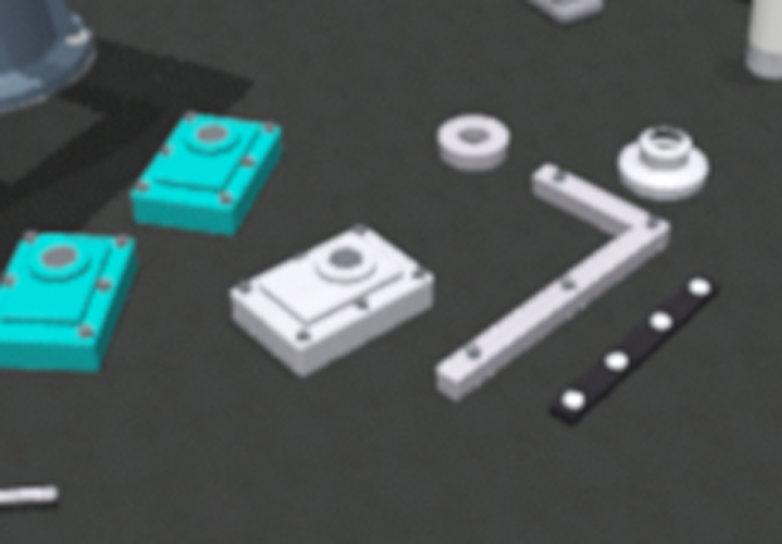

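View pics/b.png

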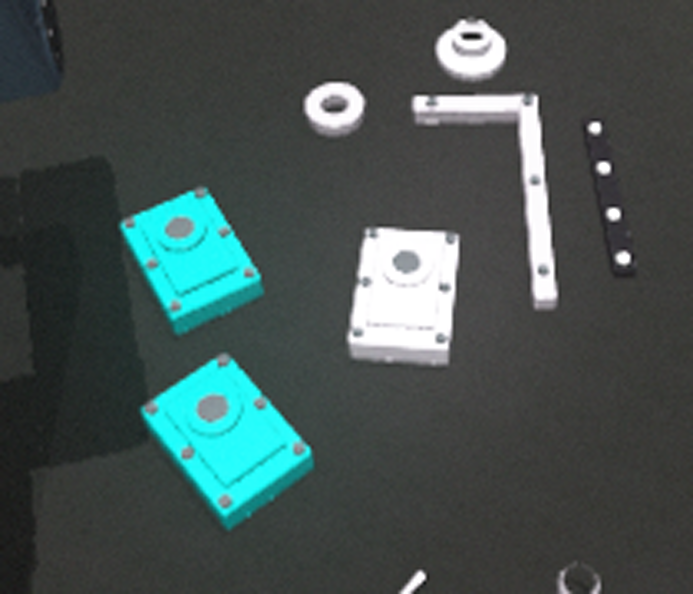

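View pics/scene0.png

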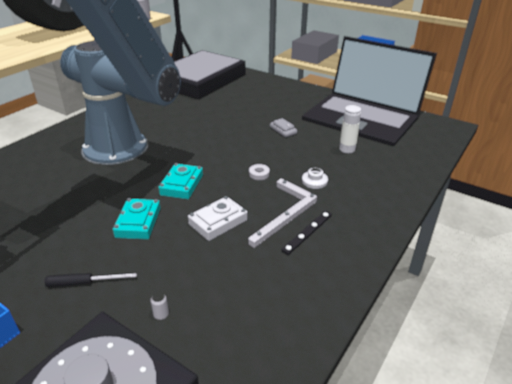

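The candidates for the cover in the scene image are turquoise at (180,180), turquoise at (137,217) and bare aluminium at (218,217). The aluminium one is meant, and the enlarged crops confirm it: it stands next to the L-stop, whose corner is at about (313,196). I'll fit the poses of both by silhouette.

```bash
cat > fit.py <<'E'
import numpy as np,cv2
from scipy.optimize import minimize
def box(x0,x1,y0,y1,z0,z1): return np.array([[x,y,z] for x in(x0,x1) for y in(y0,y1) for z in(z0,z1)])
a=np.linspace(0,2*np.pi,32,endpoint=False)
boss=np.array([[.024*np.cos(t),.014+.024*np.sin(t),z] for t in a for z in(.03,.047)])
COVER=[box(-.045,.045,-.065,.065,0,.03),box(-.031,.031,-.048,.048,.03,.039),boss]
STOP=[box(0,.02,-.24,.02,0,.02),box(-.11,.02,0,.02,0,.02)]
def world(parts,p):
    c,s=np.cos(p[2]),np.sin(p[2]);R=np.array([[c,-s,0],[s,c,0],[0,0,1]])
    return [P@R.T+[p[0],p[1],0] for P in parts]
def proj(pic,X):
    T=pic["world_to_cam"];C=X@T[:3,:3].T+T[:3,3];K=pic["mtx"]
    return np.c_[K[0,0]*C[:,0]/-C[:,2]+K[0,2],K[1,1]*-C[:,1]/-C[:,2]+K[1,2]]
def ray(pic,uv,z=0):
    T=pic["world_to_cam"];K=pic["mtx"];R=T[:3,:3];o=-R.T@T[:3,3]
    d=R.T@np.array([(uv[0]-K[0,2])/K[0,0],-(uv[1]-K[1,2])/K[1,1],-1]);return o+d*(z-o[2])/d[2]
S=4
def render(pic,parts,p):
    m=np.zeros((384*S,512*S),np.uint8)
    for X in world(parts,p):
        h=cv2.convexHull(((proj(pic,X)+.5)*S-.5).astype(np.float32))
        cv2.fillConvexPoly(m,np.round(h*16).astype(np.int32),255,shift=4)
    return cv2.resize(m,(512,384),interpolation=cv2.INTER_AREA)/255.
def soft(pic,seed):
    """soft foreground mask of the bright grey thing under the seed mask"""
    im=pic["img"].astype(float);v=im.min(2)
    near=cv2.dilate(seed.astype(np.uint8),np.ones((7,7)))>0
    return np.where(near,np.clip((v-55)/(130-55),0,1),0),near
def fit(obs,parts,p0):
    def cost(p):
        return sum((np.abs(render(pic,parts,p)-m)).sum() for pic,m in obs)
    best=None
    for k in range(2):
        sim=np.array(p0)+np.array([[0,0,0],[.012,0,0],[0,.012,0],[0,0,.1]])
        r=minimize(cost,p0,method="Nelder-Mead",options=dict(initial_simplex=sim,xatol=1e-4,fatol=.05,maxiter=250));p0=r.x
    return r.x,r.fun
E
python3 - <<'E'
from station import manip
from fit import *
pics=[manip.snapshot(n) for n in("scene","side")]
seeds={"cover":[(218,217),(243,219)],"stop":[(290,212),(281,190)]}
P0={"cover":0,"stop":0}
out={}
for q,parts in(("cover",COVER),("stop",STOP)):
    obs=[]
    for pic,uv in zip(pics,seeds[q]):
        c=[r for r in manip.silhouettes(pic,q)]
        c=[r for r in c if (lambda b:b[0]-4<=uv[0]<=b[0]+b[2]+4 and b[1]-4<=uv[1]<=b[1]+b[3]+4)(r["box"])]
        if not c: print("miss",q);continue
        m,_=soft(pic,c[0]["pixels"]);obs.append((pic,m))
        print(q,c[0]["conf"],c[0]["box"],m.sum())
    if q=="cover": x=ray(pics[0],seeds[q][0],.03); cand=[[x[0],x[1],t] for t in(0,.3,-.3)]
    else: x=ray(pics[0],(313,197),.02); cand=[[x[0],x[1],t] for t in(0,.3,-.3)]
    res=sorted([fit(obs,parts,c) for c in cand],key=lambda r:r[1]);print(q,[(np.round(r[0],4).tolist(),round(r[1],1)) for r in res])
    out[q]=res[0][0]
    for o in obs: print(" single",np.round(fit([o],parts,res[0][0])[0],4))
c,s=out["cover"],out["stop"];d=c[:2]-s[:2];co,si=np.cos(s[2]),np.sin(s[2])
print("in stop frame",co*d[0]+si*d[1],-si*d[0]+co*d[1],np.degrees(c[2]-s[2]))
E
```

```text
cover 0.56 [189.4, 195.9, 54.7, 39.5] 1667.5333333333333
cover 0.78 [223.5, 197.5, 38.7, 44.8] 1320.6533333333334
cover [([0.534, -0.1168, -0.2517], np.float64(256.9)), ([0.5341, -0.1168, -0.2537], np.float64(258.3)), ([0.5342, -0.1174, -0.2453], np.float64(258.7))]
 single [ 0.5315 -0.1143 -0.2481]
 single [ 0.5356 -0.1187 -0.2531]
stop 0.95 [248.9, 178.4, 71.1, 70.5] 1386.1066666666666
stop 0.84 [244.6, 156.8, 42.9, 66.5] 831.1733333333332
stop [([0.6857, 0.0945, -0.1453], np.float64(461.0)), ([0.6856, 0.094, -0.1421], np.float64(461.6)), ([0.6857, 0.0943, -0.1474], np.float64(463.1))]
 single [ 0.6828  0.0989 -0.1474]
 single [ 0.6872  0.0926 -0.1446]
in stop frame -0.11951134320299237 -0.23104214050536856 -6.096759453866451
```

```bash
cat > go.py <<'E'
import sys,numpy as np
from station import manip
from scipy.spatial.transform import Rotation as R
ST=np.array([.6857,.0945,-.1453])
def tostop(p): c,s=np.cos(ST[2]),np.sin(ST[2]);d=np.array(p[:2])-ST[:2];return np.array([c*d[0]+s*d[1],-s*d[0]+c*d[1]])
def go(x,y,z,yaw):
    """offset to stop-frame target, in servo units along tool axes; yaw deg of tool x in stop frame"""
    s=manip.sense();M=R.from_quat(s["tool_rot"]).as_matrix();c,n=np.cos(ST[2]),np.sin(ST[2])
    w=np.array([ST[0]+c*x-n*y,ST[1]+n*x+c*y,z]);tp=s["tcp_pos"]
    psi=np.arctan2(M[1,0],M[0,0]);a=np.radians(yaw)+ST[2]
    Mt=np.array([[np.cos(a),np.sin(a),0],[np.sin(a),-np.cos(a),0],[0,0,-1]])
    print("t",round(s["t"],2),"stop xy",tostop(tp).round(4),"z",tp[2].round(4),"yaw",np.degrees(psi-ST[2]).round(2),"F",s["force"].round(1))
    print("shift/0.5 now-axes",(M.T@(w-tp)/.5).round(4)," after-turn axes",(Mt.T@(w-tp)/.5).round(4),"turn/360",(R.from_matrix(M.T@Mt).as_rotvec()/(2*np.pi)).round(4))
if __name__=="__main__": go(*map(float,sys.argv[1:5]))
E
python3 - <<'E'
from station import manip
from fit import *; from go import tostop
p=manip.snapshot("scene")
for q in("bearing","hub","socket","cover","mouse"):
    for r in manip.look_for(p,q)[:3]:
        b=r["box"];print(q,r["conf"],tostop(ray(p,(b[0]+b[2]/2,b[1]+b[3]/2),.015)).round(3))
E
python3 go.py -.122 -.345 .15 90
```

```text
bearing 0.74 [-0.192  0.016]
hub 0.64 [-0.03   0.085]
socket 0.7 [ 0.013 -0.522]
cover 0.84 [-0.121 -0.231]
cover 0.59 [-0.322 -0.188]
cover 0.24 [-0.141  0.436]
mouse 0.55 [-0.306  0.276]
t 0.9 stop xy [-0.4093 -0.7631] z 0.2313 yaw 24.13 F [-0.4 -0.7 -0.7]
shift/0.5 now-axes [ 0.8662 -0.5284  0.1627]  after-turn axes [0.8363 0.5746 0.1627] turn/360 [ 0.     0.    -0.183]
```

Emit:
{"api": "servo_tool", "payload": {
  "commands": [0,0,0,0,0,-0.0183,0,0,0,0,0,0,-0.0183,0,0,0,0,0,0,-0.0183,0,0,0,0,0,0,-0.0183,0,0,0,0,0,0,-0.0183,0,0,0,0,0,0,-0.0183,0,0,0,0,0,0,-0.0183,0,0,0,0,0,0,-0.0183,0,0,0,0,0,0,-0.0183,0,0,0,0,0,0,-0.0183,0,0.06,0.041,0,0,0,0,0,0.06,0.041,0,0,0,0,0]
}}

```text
t: 1.9
tcp_pos: [0.2188, -0.5489, 0.2312]
tool_rot: [0.758, 0.653, -0.0, 0.001]
force: [1.4, 0.3, -0.3]
finger_gap: 0.498
gripper_force: 0.0
```

Emit:
{"api": "servo_tool", "payload": {
  "commands": [0.06,0.041,0.012,0,0,0,0,0.06,0.041,0.012,0,0,0,0,0.06,0.041,0.012,0,0,0,0,0.06,0.041,0.012,0,0,0,0,0.06,0.041,0.012,0,0,0,0,0.06,0.041,0.012,0,0,0,0,0.06,0.041,0.012,0,0,0,0,0.06,0.041,0.012,0,0,0,0,0.06,0.041,0.012,0,0,0,0,0.06,0.041,0.012,0,0,0,0,0.06,0.041,0.012,0,0,0,0,0.05,0.041,0.012,0,0,0,0]
}}

```text
t: 2.9
tcp_pos: [0.5152, -0.2301, 0.1591]
tool_rot: [0.756, 0.654, 0.0, -0.0]
force: [0.4, -0.1, 0.1]
finger_gap: 0.499
gripper_force: 0.0
```

```bash
python3 go.py -.122 -.345 .01 90; python3 - <<'E'
from station import manip
import cv2
p=manip.snapshot("wrist");cv2.imwrite("pics/w1.png",p["img"][:,:,::-1])
print(manip.sense()["finger_gap"])
E
```

```text
t 2.9 stop xy [-0.1217 -0.3458] z 0.1591 yaw 90.05 F [ 0.4 -0.1  0.1]
shift/0.5 now-axes [ 0.0015 -0.0006  0.2983]  after-turn axes [ 0.0017 -0.0006  0.2983] turn/360 [-0.     -0.0001  0.0001]
0.5018071206821311
```

View pics/w1.png

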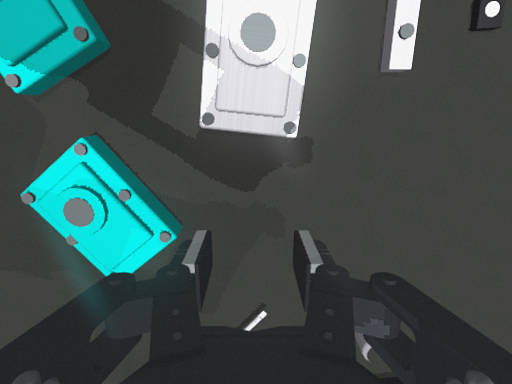

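The wrist view shows the cover ahead, with its near edge at about row 133, columns 202–295. The screwdriver tip is behind the fingers at (257,318), and a turquoise look-alike is to the left with its nearest corner at (180,237). I'll check those clearances before going down.

```bash
python3 - <<'E'
from station import manip
from fit import *; from go import tostop
p=manip.snapshot("wrist")
for n,uv,z in(("driver tip",(264,308),.005),("driver",(246,330),.005),("turq",(180,237),.03),("end L",(202,128),.03),("end R",(297,135),.03),("rail inner end",(382,70),.02),("rail outer",(410,70),.02)):
    print(n,tostop(ray(p,uv,z)).round(4))
E
```

```text
driver tip [-0.1042 -0.4964]
driver [-0.1255 -0.5275]
turq [-0.1911 -0.3947]
end L [-0.1646 -0.2876]
end R [-0.0783 -0.2935]
rail inner end [-0.0036 -0.2368]
rail outer [ 0.0215 -0.2367]
```

Emit:
{"api": "servo_tool", "payload": {
  "commands": [0,0,0.036,0,0,0,0,0,0,0.036,0,0,0,0,0,0,0.036,0,0,0,0,0,0,0.036,0,0,0,0,0,0,0.036,0,0,0,0,0,0,0.036,0,0,0,0,0,0,0.036,0,0,0,0,0,0,0.036,0,0,0,0,0,0,0.01,0,0,0,0,0.02,0,0,0,0,0,0,0.02,0,0,0,0,0,0,0.01,0,0,0,0,0,0]
}}

```text
t: 4.0
tcp_pos: [0.518, -0.2062, 0.0112]
tool_rot: [0.756, 0.654, 0.0, 0.0]
force: [0.0, 0.1, -0.2]
finger_gap: 0.497
gripper_force: 0.0
```

Emit:
{"api": "servo_tool", "payload": {
  "commands": [0.006,0,0,0,0,0,0,0.006,0,0,0,0,0,0,0.006,0,0,0,0,0,0,0.006,0,0,0,0,0,0,0.006,0,0,0,0,0,0,0.006,0,0,0,0,0,0,0.006,0,0,0,0,0,0,0.006,0,0,0,0,0,0,0.006,0,0,0,0,0,0,0.006,0,0,0,0,0,0,0.006,0,0,0,0,0,0,0.006,0,0,0,0,0,0]
}}

```text
t: 5.0
tcp_pos: [0.5232, -0.1717, 0.0104]
tool_rot: [0.757, 0.654, 0.0, 0.0]
force: [1.0, -2.6, 2.3]
finger_gap: 0.504
gripper_force: 1.6
```

```bash
python3 go.py -.122 -.150 .01 90; python3 - <<'E'
from station import manip
import cv2
p=manip.snapshot("wrist");cv2.imwrite("pics/w2.png",p["img"][:,:,::-1])
E
```

```text
t 5.0 stop xy [-0.1223 -0.2869] z 0.0104 yaw 90.0 F [ 1.  -2.6  2.3]
shift/0.5 now-axes [0.2738 0.0005 0.0007]  after-turn axes [0.2738 0.0005 0.0007] turn/360 [0. 0. 0.]
```

View pics/w2.png

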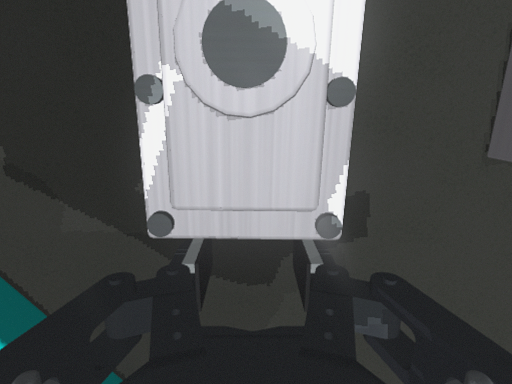

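The cover has squared up: its end edge is level at row 238 and both fingers touch it. I'll keep pushing along the stop's y, stopping about 20 mm short of the short rail.

Emit:
{"api": "servo_tool", "payload": {
  "commands": [0.009,0,0,0,0,0,0,0.009,0,0,0,0,0,0,0.009,0,0,0,0,0,0,0.009,0,0,0,0,0,0,0.009,0,0,0,0,0,0,0.009,0,0,0,0,0,0,0.009,0,0,0,0,0,0,0.009,0,0,0,0,0,0,0.009,0,0,0,0,0,0,0.009,0,0,0,0,0,0,0.009,0,0,0,0,0,0,0.009,0,0,0,0,0,0]
}}

```text
t: 6.05
tcp_pos: [0.5308, -0.1178, 0.0102]
tool_rot: [0.757, 0.654, -0.0, -0.0]
force: [-0.4, -2.2, 0.8]
finger_gap: 0.502
gripper_force: 1.2
```

Emit:
{"api": "servo_tool", "payload": {
  "commands": [0.009,0,0,0,0,0,0,0.009,0,0,0,0,0,0,0.009,0,0,0,0,0,0,0.009,0,0,0,0,0,0,0.009,0,0,0,0,0,0,0.009,0,0,0,0,0,0,0.009,0,0,0,0,0,0,0.009,0,0,0,0,0,0,0.009,0,0,0,0,0,0,0.009,0,0,0,0,0,0,0.009,0,0,0,0,0,0,0.009,0,0,0,0,0,0]
}}

```text
t: 7.05
tcp_pos: [0.5387, -0.0645, 0.0103]
tool_rot: [0.757, 0.654, -0.0, -0.0]
force: [0.1, -2.1, -1.2]
finger_gap: 0.498
gripper_force: 0.8
```

```bash
cat > chk.py <<'E'
from station import manip
from fit import *; from go import tostop,ST
import sys
p=[manip.snapshot(n) for n in("scene","side")]
g=np.array(eval(sys.argv[1]));c,s=np.cos(ST[2]),np.sin(ST[2])
w=[ST[0]+c*g[0]-s*g[1],ST[1]+s*g[0]+c*g[1],ST[2]]
for i in p:
    X=proj(i,np.array([[w[0],w[1],.03]]))[0]
    for r in manip.silhouettes(i,"cover"):
        b=r["box"]
        if np.hypot(b[0]+b[2]/2-X[0],b[1]+b[3]/2-X[1])<20:
            near=cv2.dilate(r["pixels"].astype(np.uint8),np.ones((5,5)))>0
            m=np.where(near,np.clip((i["img"].min(2)-55.)/75,0,1),0)
            f,e=fit([(i,m)],COVER,w);print(tostop(f).round(4),np.degrees(f[2]-ST[2]).round(2),round(e))
            break
    else: print("miss")
E
python3 go.py -.122 -.150 .01 90; python3 chk.py "(-.12,-.105)"
```

```text
t 7.05 stop xy [-0.1224 -0.1786] z 0.0103 yaw 90.01 F [ 0.1 -2.1 -1.2]
shift/0.5 now-axes [0.0573 0.0009 0.0006]  after-turn axes [0.0573 0.0009 0.0006] turn/360 [-0. -0.  0.]
[-0.1269 -0.0936] 3.91 495
[-0.1217 -0.104 ] -1.41 806
```

Emit:
{"api": "servo_tool", "payload": {
  "commands": [0.009,0,0,0,0,0,0,0.009,0,0,0,0,0,0,0.006,0,0,0,0,0,0,0,0,0,0,0,0,0,-0.02,0,0,0,0,0,0,-0.03,0,0,0,0,0,0,-0.03,0,0,0,0,0,0,0,0,-0.06,0,0,0,0,0,0,-0.06,0,0,0,0,0,0,-0.06,0,0,0,0,0,0,-0.06,0,0,0,0,0,0,0,0,0,0.019,0]
}}

```text
t: 8.25
tcp_pos: [0.5378, -0.0945, 0.1357]
tool_rot: [0.795, 0.607, 0.003, 0.004]
force: [1.6, -1.2, 0.5]
finger_gap: 0.497
gripper_force: 0.0
```

Emit:
{"api": "servo_tool", "payload": {
  "commands": [0,0,0,0,0,0.0193,0,0,0,0,0,0,0.0193,0,0,0,0,0,0,0.0193,0,0,0,0,0,0,0.0193,0,0,0,0,0,0,0.0193,0,0,0,0,0,0,0.0193,0,0,0,0,0,0,0.0193,0,0,0,0,0,0,0.0193,0,0,0,0,0,0,0.0193,0,0,0,0,0,0,0.0193,0,0,0,0,0,0,0.0193,0,0,0,0,0,0,0.0193,0]
}}

```text
t: 9.25
tcp_pos: [0.5342, -0.0931, 0.1302]
tool_rot: [0.997, -0.078, -0.0, -0.0]
force: [0.2, 0.2, 0.8]
finger_gap: 0.5
gripper_force: 0.0
```

```bash
python3 go.py -.21 -.092 .1 0
```

```text
t 9.25 stop xy [-0.1227 -0.2076] z 0.1302 yaw -0.58 F [0.2 0.2 0.8]
shift/0.5 now-axes [-0.1768 -0.2294  0.0606]  after-turn axes [-0.1745 -0.2312  0.0604] turn/360 [-0.0001  0.0001 -0.0016]
```

Emit:
{"api": "servo_tool", "payload": {
  "commands": [-0.044,-0.058,0,0,0,-0.0016,0,-0.044,-0.058,0,0,0,0,0,-0.044,-0.058,0,0,0,0,0,-0.044,-0.057,0,0,0,0,0,0,0,0.04,0,0,0,0,0,0,0,0,0,0,0]
}}

```text
t: 9.75
tcp_pos: [0.4607, 0.0355, 0.1088]
tool_rot: [0.998, -0.068, -0.003, -0.0]
force: [-0.2, -0.8, -0.7]
finger_gap: 0.502
gripper_force: 0.0
```

```bash
python3 go.py -.21 -.092 .01 0; python3 - <<'E'
from station import manip
import cv2
p=manip.snapshot("wrist");cv2.imwrite("pics/w3.png",p["img"][:,:,::-1])
E
python3 chk.py "(-.12,-.092)"
```

```text
t 9.75 stop xy [-0.2141 -0.091 ] z 0.1088 yaw 0.51 F [-0.2 -0.8 -0.7]
shift/0.5 now-axes [0.0092 0.0022 0.1976]  after-turn axes [0.0081 0.0021 0.1976] turn/360 [-0.      0.0009  0.0014]
[-0.1291 -0.0857] 0.18 108
[-0.1246 -0.091 ] 1.25 94
```

View pics/w3.png

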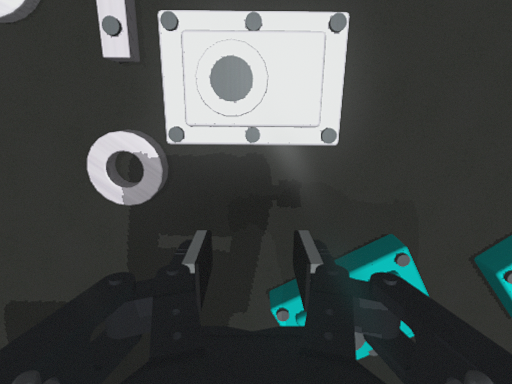

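The cover's long side faces the fingers at row 143. The bearing is to the left at (127,167). A turquoise block lies partly below the right finger, with corners at (270,290) and (390,238), so I'll compute the clearance before going down.

```bash
python3 - <<'E'
from station import manip
from fit import *; from go import tostop
p=manip.snapshot("wrist")
for n,uv,z in(("turq L",(269,290),.03),("turq top",(390,235),.03),("turq top",(404,236),.03),("mid",(330,262),.03),("bearing bottom",(130,204),.018),("bearing R",(167,165),.018),("cover L",(168,143),.03),("cover R",(337,145),.03),("rail end",(104,60),.02),("rail R",(138,60),.02)):
    print(n,tostop(ray(p,uv,z)).round(4))
E
```

```text
turq L [-0.2924 -0.1074]
turq top [-0.2396 -0.2064]
turq top [-0.2405 -0.2181]
mid [-0.2648 -0.1587]
bearing bottom [-0.2179  0.011 ]
bearing R [-0.1844 -0.0227]
cover L [-0.1653 -0.0282]
cover R [-0.166  -0.1563]
rail end [-0.1062  0.0173]
rail R [-0.106  -0.0077]
```

Emit:
{"api": "servo_tool", "payload": {
  "commands": [0.028,0.004,0,0,0.0009,0.0014,0,0,0,0.033,0,0,0,0,0,0,0.033,0,0,0,0,0,0,0.033,0,0,0,0,0,0,0.033,0,0,0,0,0,0,0.033,0,0,0,0,0,0,0.031,0,0,0,0,0,0,0,0,0,0,0,0.012,0,0,0,0,0,0,0.012,0,0,0,0,0,0,0.009,0,0,0,0,0,0,0.009,0,0,0,0,0,0]
}}

```text
t: 11.05
tcp_pos: [0.4988, 0.0269, 0.0133]
tool_rot: [0.997, -0.074, 0.002, 0.0]
force: [-4.2, 0.8, 3.2]
finger_gap: 0.495
gripper_force: 1.8
```

Emit:
{"api": "servo_tool", "payload": {
  "commands": [0.009,0,0,0,0,0,0,0.009,0,0,0,0,0,0,0.009,0,0,0,0,0,0,0.009,0,0,0,0,0,0,0.009,0,0,0,0,0,0,0.009,0,0,0,0,0,0,0.009,0,0,0,0,0,0,0.009,0,0,0,0,0,0,0.009,0,0,0,0,0,0,0.009,0,0,0,0,0,0,0.009,0,0,0,0,0,0]
}}

```text
t: 11.97
tcp_pos: [0.5484, 0.0195, 0.0126]
tool_rot: [0.997, -0.074, 0.003, 0.0]
force: [-2.4, -0.5, 0.6]
finger_gap: 0.5
gripper_force: 1.3
```

```bash
python3 go.py -.1 -.094 .01 0; python3 chk.py "(-.07,-.09)"; python3 - <<'E'
from station import manip
import cv2
p=manip.snapshot("wrist");cv2.imwrite("pics/w4.png",p["img"][:,:,::-1])
E
```

```text
t 11.97 stop xy [-0.125  -0.0941] z 0.0126 yaw -0.14 F [-2.4 -0.5  0.6]
shift/0.5 now-axes [ 0.0499 -0.0003  0.0055]  after-turn axes [ 0.05   -0.0001  0.0052] turn/360 [-0.     -0.001  -0.0004]
[-0.0718 -0.0866] -0.14 181
[-0.0642 -0.0877] -1.87 91
```

View pics/w4.png

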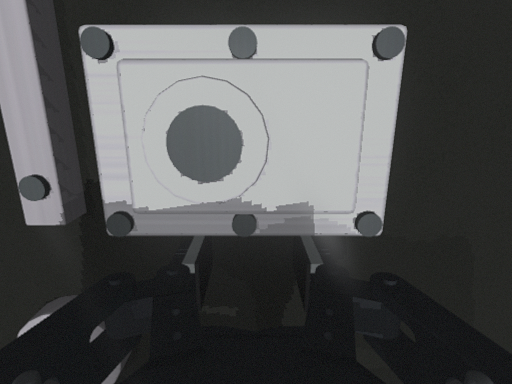

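The cover is square on the fingers, with a parallel gap to the short rail on the left. About 25 mm is left to the long rail, so I'll go slower and watch the force.

Emit:
{"api": "servo_tool", "payload": {
  "commands": [0.006,0,0,0,0,0,0,0.006,0,0,0,0,0,0,0.006,0,0,0,0,0,0,0.005,0,0,0,0,0,0,0.005,0,0,0,0,0,0,0.004,0,0,0,0,0,0,0.003,0,0,0,0,0,0,0.003,0,0,0,0,0,0]
}}

```text
t: 12.88
tcp_pos: [0.5667, 0.0168, 0.0127]
tool_rot: [0.997, -0.074, 0.003, 0.0]
force: [-2.7, 1.2, -0.3]
finger_gap: 0.503
gripper_force: 1.1
```

Emit:
{"api": "servo_tool", "payload": {
  "commands": [0.003,0,0,0,0,0,0,0.003,0,0,0,0,0,0,0.002,0,0,0,0,0,0,0.002,0,0,0,0,0,0]
}}

```text
t: 13.22
tcp_pos: [0.5716, 0.0161, 0.0128]
tool_rot: [0.997, -0.074, 0.003, 0.0]
force: [-2.3, -0.6, -1.7]
finger_gap: 0.496
gripper_force: 0.8
```

Emit:
{"api": "servo_tool", "payload": {
  "commands": [0.002,0,0,0,0,0,0,0.002,0,0,0,0,0,0,0.002,0,0,0,0,0,0]
}}

```text
t: 13.47
tcp_pos: [0.5723, 0.016, 0.0128]
tool_rot: [0.997, -0.074, 0.0, 0.0]
force: [-6.5, 0.0, 3.7]
finger_gap: 0.501
gripper_force: 3.4
```

Emit:
{"api": "servo_tool", "payload": {
  "commands": [0.002,0,0,0,0,0,0,0.002,0,0,0,0,0,0]
}}

```text
t: 13.63
tcp_pos: [0.5722, 0.016, 0.0128]
tool_rot: [0.997, -0.074, -0.002, -0.0]
force: [-10.0, 0.1, 6.8]
finger_gap: 0.497
gripper_force: 4.9
```

```bash
python3 go.py -.1 -.094 .01 0
```

```text
t 13.63 stop xy [-0.1009 -0.0941] z 0.0128 yaw -0.11 F [-10.    0.1   6.8]
shift/0.5 now-axes [ 0.0018 -0.0003  0.0056]  after-turn axes [ 0.0018 -0.0003  0.0056] turn/360 [ 0.      0.0005 -0.0003]
```

The cover has reached the long rail: the tool stopped at x = -0.101 and the force rose to 10 N. I'll press slightly more to seat it, then back off and lift.

Emit:
{"api": "servo_tool", "payload": {
  "commands": [0.003,0,0,0,0,0,0,0.002,0,0,0,0,0,0,0,0,0,0,0,0,0]
}}

```text
t: 13.88
tcp_pos: [0.5723, 0.016, 0.0126]
tool_rot: [0.997, -0.073, -0.004, -0.0]
force: [-12.1, 0.1, 7.6]
finger_gap: 0.498
gripper_force: 6.0
```

Emit:
{"api": "servo_tool", "payload": {
  "commands": [-0.02,0,0,0,0,0,0,-0.03,0,0,0,0,0,0,-0.02,0,0,0,0,0,0,0,0,-0.06,0,0,0,0,0,0,-0.06,0,0,0,0,0,0,-0.06,0,0,0,0,0,0,-0.06,0,0,0,0,0,0,0,0,0,-0.019,0,0,0,0,0,0,-0.0193,0,0,0,0,0,0,-0.0193,0,0,0,0,0,0,-0.0193,0]
}}

```text
t: 14.8
tcp_pos: [0.5456, 0.0199, 0.1339]
tool_rot: [0.985, 0.17, 0.005, 0.002]
force: [-0.2, -0.2, -0.6]
finger_gap: 0.501
gripper_force: 0.0
```

Emit:
{"api": "servo_tool", "payload": {
  "commands": [0,0,0,0,0,-0.0193,0,0,0,0,0,0,-0.0193,0,0,0,0,0,0,-0.0193,0,0,0,0,0,0,-0.0193,0,0,0,0,0,0,-0.0193,0,0,0,0,0,0,-0.0193,0,0,0,0,0,0,-0.0193,0,0,0,0,0,0,-0.0193,0,0,0,0,0,0,-0.0193,0,0,0,0,0,0,0,0]
}}

```text
t: 15.63
tcp_pos: [0.5453, 0.02, 0.1334]
tool_rot: [0.756, 0.655, 0.003, 0.004]
force: [0.2, -0.2, -0.1]
finger_gap: 0.498
gripper_force: 0.0
```

```bash
python3 go.py -.047 -.205 .1 90;python3 chk.py "(-.045,-.09)"
```

```text
t 15.63 stop xy [-0.1282 -0.0941] z 0.1334 yaw 90.18 F [ 0.2 -0.2 -0.1]
shift/0.5 now-axes [-0.2224  0.161   0.0684]  after-turn axes [-0.2219  0.1623  0.0668] turn/360 [ 0.0016 -0.      0.0005]
[-0.0504 -0.084 ] -0.28 134
[-0.0411 -0.089 ] 2.7 142
```

Emit:
{"api": "servo_tool", "payload": {
  "commands": [-0.045,0.031,0,0.0016,0,0.0005,0,-0.045,0.031,0,0,0,0,0,-0.045,0.031,0,0,0,0,0,-0.044,0.031,0,0,0,0,0,-0.044,0.03,0,0,0,0,0,0,0,0.03,0,0,0,0,0,0,0.03,0,0,0,0,0,0,0,0,0,0,0]
}}

```text
t: 16.5
tcp_pos: [0.6017, -0.1014, 0.0999]
tool_rot: [0.758, 0.652, -0.003, -0.004]
force: [-1.1, -0.0, -0.5]
finger_gap: 0.5
gripper_force: 0.0
```

```bash
python3 go.py -.051 -.205 .012 90; python3 - <<'E'
from station import manip
import cv2
p=manip.snapshot("wrist");cv2.imwrite("pics/w5.png",p["img"][:,:,::-1])
E
```

```text
t 16.5 stop xy [-0.0548 -0.206 ] z 0.0999 yaw 89.74 F [-1.1 -0.  -0.5]
shift/0.5 now-axes [0.0019 0.0092 0.1757]  after-turn axes [0.0021 0.0076 0.1758] turn/360 [-0.0015 -0.0002 -0.0007]
```

View pics/w5.png

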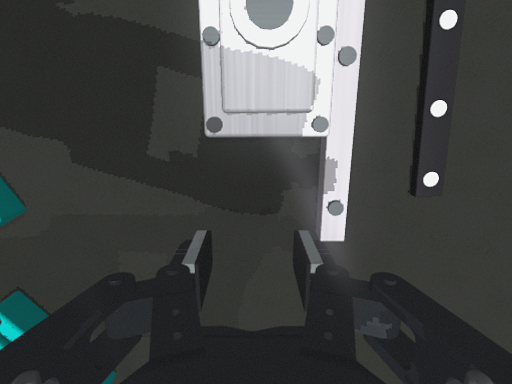

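The cover's long side lies along the rail, with a uniform edge at about column 325. The right finger clears the rail. I'll go down and push along the rail, with the fingers slightly narrower for margin.

Emit:
{"api": "servo_tool", "payload": {
  "commands": [0,0,0.034,-0.0015,0,-0.0007,-0.2,0,0,0.034,0,0,0,-0.2,0,0,0.034,0,0,0,-0.2,0,0,0.034,0,0,0,-0.2,0,0,0.034,0,0,0,-0.2,0,0,0,0,0,0,-0.2,0.02,0,0,0,0,0,-0.2,0.02,0,0,0,0,0,-0.2,0.012,0,0,0,0,0,-0.2,0.008,0,0,0,0,0,-0.2,0.006,0,0,0,0,0,-0.2,0.006,0,0,0,0,0,-0.2]
}}

```text
t: 17.55
tcp_pos: [0.6092, -0.065, 0.0183]
tool_rot: [0.755, 0.655, 0.002, 0.002]
force: [0.2, 0.3, 0.1]
finger_gap: 0.401
gripper_force: 0.0
```

Emit:
{"api": "servo_tool", "payload": {
  "commands": [0.006,0,0,0,0,0,-0.2,0.006,0,0,0,0,0,-0.2,0.006,0,0,0,0,0,-0.2,0.006,0,0,0,0,0,-0.2,0.005,0,0,0,0,0,-0.2,0.004,0,0,0,0,0,-0.2]
}}

```text
t: 18.05
tcp_pos: [0.6114, -0.0495, 0.0177]
tool_rot: [0.756, 0.655, 0.002, 0.002]
force: [-0.3, -3.0, 2.1]
finger_gap: 0.401
gripper_force: 1.9
```

```bash
python3 go.py -.055 -.14 .012 90
```

```text
t 18.05 stop xy [-0.0526 -0.1533] z 0.0177 yaw 90.14 F [-0.3 -3.   2.1]
shift/0.5 now-axes [ 0.0265 -0.0047  0.0114]  after-turn axes [ 0.0265 -0.0047  0.0114] turn/360 [0.0009 0.     0.0004]
```

Emit:
{"api": "servo_tool", "payload": {
  "commands": [-0.008,0,0,0,0,0,-0.2,0,0,0.01,0.0009,0,0.0004,-0.2,0.006,0,0,0,0,0,-0.2,0.006,0,0,0,0,0,-0.2,0.004,0,0,0,0,0,-0.2,0.004,0,0,0,0,0,-0.2,0.003,0,0,0,0,0,-0.2]
}}

```text
t: 18.63
tcp_pos: [0.6118, -0.0416, 0.0122]
tool_rot: [0.756, 0.654, -0.001, -0.001]
force: [-1.4, -2.0, -2.0]
finger_gap: 0.397
gripper_force: 1.0
```

Emit:
{"api": "servo_tool", "payload": {
  "commands": [0.003,0,0,0,0,0,-0.2,0.003,0,0,0,0,0,-0.2,0.003,0,0,0,0,0,-0.2]
}}

```text
t: 18.88
tcp_pos: [0.6123, -0.0386, 0.0125]
tool_rot: [0.756, 0.655, -0.001, 0.0]
force: [-3.7, -10.8, -0.9]
finger_gap: 0.402
gripper_force: 5.6
```

Emit:
{"api": "servo_tool", "payload": {
  "commands": [0.002,0,0,0,0,0,-0.2,0.002,0,0,0,0,0,-0.2]
}}

```text
t: 19.05
tcp_pos: [0.6123, -0.0386, 0.0125]
tool_rot: [0.756, 0.655, -0.002, 0.001]
force: [-4.7, -14.2, -0.5]
finger_gap: 0.403
gripper_force: 7.8
```

```bash
python3 go.py -.055 -.14 .012 90
```

```text
t 19.05 stop xy [-0.0533 -0.1423] z 0.0125 yaw 90.12 F [ -4.7 -14.2  -0.5]
shift/0.5 now-axes [ 0.0046 -0.0033  0.001 ]  after-turn axes [ 0.0046 -0.0034  0.001 ] turn/360 [-0.0003  0.0008  0.0003]
```

The cover is against the short rail: the tool stopped and the force rose to 14 N. I'll retract and give it one light nudge in x so the long side lies flat.

Emit:
{"api": "servo_tool", "payload": {
  "commands": [-0.02,0,0,0,0,0,-0.2,-0.03,0,0,0,0,0,-0.2,-0.03,0,0,0,0,0,-0.2,0,0,-0.06,0,0,0,-0.2,0,0,-0.06,0,0,0,-0.2,0,0,-0.06,0,0,0,-0.2,0,0,-0.06,0,0,0,-0.2,0,0,0,0,0,0.019,-0.2,0,0,0,0,0,0.0193,-0.2,0,0,0,0,0,0.0193,-0.2,0,0,0,0,0,0.0193,-0.2,0,0,0,0,0,0.0193,-0.2]
}}

```text
t: 20.05
tcp_pos: [0.6075, -0.076, 0.1329]
tool_rot: [0.918, 0.396, 0.0, -0.0]
force: [0.2, -0.4, 0.2]
finger_gap: 0.403
gripper_force: 0.0
```

Emit:
{"api": "servo_tool", "payload": {
  "commands": [0,0,0,0,0,0.0193,-0.2,0,0,0,0,0,0.0193,-0.2,0,0,0,0,0,0.0193,-0.2,0,0,0,0,0,0.0193,-0.2,0,0,0,0,0,0.0193,-0.2,0,0,0,0,0,0.0193,-0.2,0,0,0,0,0,0.0193,-0.2,0,0,0,0,0,0.0193,-0.2,0,0,0,0,0,0,-0.2]
}}

```text
t: 20.8
tcp_pos: [0.6074, -0.076, 0.1327]
tool_rot: [0.997, -0.076, 0.0, -0.0]
force: [0.5, -0.8, 0.1]
finger_gap: 0.401
gripper_force: 0.0
```

```bash
python3 go.py -.135 -.072 .1 0
```

```text
t 20.8 stop xy [-0.0527 -0.18  ] z 0.1327 yaw -0.38 F [ 0.5 -0.8  0.1]
shift/0.5 now-axes [-0.1659 -0.2149  0.0655]  after-turn axes [-0.1645 -0.216   0.0655] turn/360 [-0.0001 -0.     -0.0011]
```

Emit:
{"api": "servo_tool", "payload": {
  "commands": [-0.033,-0.043,0,0,0,-0.0011,-0.2,-0.033,-0.043,0,0,0,0,-0.2,-0.033,-0.043,0,0,0,0,-0.2,-0.033,-0.043,0,0,0,0,-0.2,-0.033,-0.043,0,0,0,0,-0.2,0,0,0.03,0,0,0,-0.2,0,0,0.03,0,0,0,-0.2,0,0,0,0,0,0,-0.2]
}}

```text
t: 21.47
tcp_pos: [0.5394, 0.0434, 0.1009]
tool_rot: [0.998, -0.069, -0.002, -0.0]
force: [-0.5, -0.1, 0.2]
finger_gap: 0.399
gripper_force: 0.0
```

```bash
python3 go.py -.135 -.072 .012 0; python3 - <<'E'
from station import manip
import cv2
p=manip.snapshot("wrist");cv2.imwrite("pics/w6.png",p["img"][:,:,::-1])
E
```

```text
t 21.47 stop xy [-0.1374 -0.0717] z 0.1009 yaw 0.38 F [-0.5 -0.1  0.2]
shift/0.5 now-axes [0.0055 0.0006 0.1777]  after-turn axes [0.0047 0.0005 0.1778] turn/360 [-0.      0.0007  0.001 ]
```

View pics/w6.png

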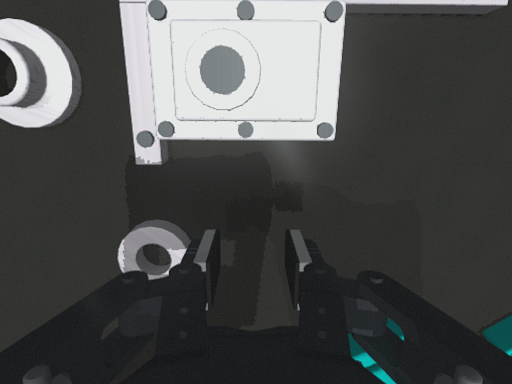

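The cover sits in the corner, with its left end at the short rail and its top edge along the long rail. The bearing is at (153,255), so I'll shift the fingers 8 mm away from it before going down.

Emit:
{"api": "servo_tool", "payload": {
  "commands": [0.013,0.016,0,0,0.0007,0.001,-0.2,0,0,0.035,0,0,0,-0.2,0,0,0.035,0,0,0,-0.2,0,0,0.035,0,0,0,-0.2,0,0,0.035,0,0,0,-0.2,0,0,0.035,0,0,0,-0.2,0,0,0,0,0,0,-0.2,0.015,0,0,0,0,0,-0.2,0.015,0,0,0,0,0,-0.2,0.01,0,0,0,0,0,-0.2,0.004,0,0,0,0,0,-0.2,0.004,0,0,0,0,0,-0.2]
}}

```text
t: 22.52
tcp_pos: [0.5719, 0.0304, 0.0162]
tool_rot: [0.997, -0.074, 0.003, 0.0]
force: [0.2, -0.3, 0.3]
finger_gap: 0.4
gripper_force: 0.0
```

Emit:
{"api": "servo_tool", "payload": {
  "commands": [0.003,0,0,0,0,0,-0.2,0.003,0,0,0,0,0,-0.2,0.003,0,0,0,0,0,-0.2]
}}

```text
t: 22.77
tcp_pos: [0.5744, 0.0302, 0.0153]
tool_rot: [0.997, -0.074, 0.001, 0.0]
force: [-2.6, 0.8, 1.5]
finger_gap: 0.4
gripper_force: 1.3
```

```bash
python3 go.py -.1 -.08 .012 0
```

```text
t 22.77 stop xy [-0.1008 -0.0797] z 0.0153 yaw -0.15 F [-2.6  0.8  1.5]
shift/0.5 now-axes [0.0016 0.0006 0.0067]  after-turn axes [0.0016 0.0006 0.0066] turn/360 [-0.     -0.0004 -0.0004]
```

Emit:
{"api": "servo_tool", "payload": {
  "commands": [0.003,0,0,0,0,0,-0.2,0.003,0,0,0,0,0,-0.2,0.002,0,0,0,0,0,-0.2,0.002,0,0,0,0,0,-0.2]
}}

```text
t: 23.1
tcp_pos: [0.5744, 0.0303, 0.0146]
tool_rot: [0.997, -0.074, -0.004, -0.0]
force: [-10.0, 1.4, 6.1]
finger_gap: 0.398
gripper_force: 4.7
```

```bash
python3 go.py -.1 -.08 .012 0
```

```text
t 23.1 stop xy [-0.1009 -0.0796] z 0.0146 yaw -0.13 F [-10.    1.4   6.1]
shift/0.5 now-axes [0.0018 0.0008 0.0052]  after-turn axes [0.0017 0.0008 0.0052] turn/360 [ 0.      0.0013 -0.0004]
```

It stopped at the same x as before (-0.1009), so the long side lies flat. I'll back off straight, lift and check.

Emit:
{"api": "servo_tool", "payload": {
  "commands": [-0.015,0,0,0,0,0,-0.2,-0.02,0,0,0,0,0,-0.2,-0.02,0,0,0,0,0,-0.2,0,0,-0.05,0,0,0,-0.2,0,0,-0.06,0,0,0,-0.2,0,0,-0.06,0,0,0,-0.2,0,0,-0.07,0,0,0,-0.2,0,0,-0.07,0,0,0,-0.2,-0.03,0,-0.05,0,0,0,-0.2,-0.02,0,-0.02,0,0,0,-0.2,0,0,0,0,0,0,-0.2,0,0,0,0,0,0,-0.2]
}}

```text
t: 24.1
tcp_pos: [0.5276, 0.0371, 0.2055]
tool_rot: [0.997, -0.074, 0.003, 0.0]
force: [-0.3, 0.3, 0.4]
finger_gap: 0.397
gripper_force: 0.0
```

```bash
python3 go.py -.1 -.08 .2 0; python3 chk.py "(-.046,-.067)"; python3 - <<'E'
from station import manip
from fit import *
from go import ST,tostop
p=manip.snapshot("wrist")
s=manip.silhouettes(p,"stop");c=manip.silhouettes(p,"cover");print([(r["conf"],r["box"]) for r in s+c])
cv2.imwrite("pics/w7.png",cv2.resize(p["img"][:,:,::-1],(800,600),interpolation=2))
E
```

```text
t 24.1 stop xy [-0.1481 -0.0797] z 0.2055 yaw -0.17 F [-0.3  0.3  0.4]
shift/0.5 now-axes [0.0961 0.0004 0.0117]  after-turn axes [0.0962 0.0007 0.0111] turn/360 [-0.     -0.0011 -0.0005]
[-0.051  -0.0583] 1.86 126
[-0.0407 -0.0641] 4.17 177
[(0.96, [152.0, 2.4, 263.1, 135.0]), (0.43, [0.0, 270.2, 1.3, 59.4]), (0.88, [169.9, 22.3, 136.5, 97.0]), (0.67, [424.9, 211.3, 84.2, 114.8])]
```

View pics/w7.png

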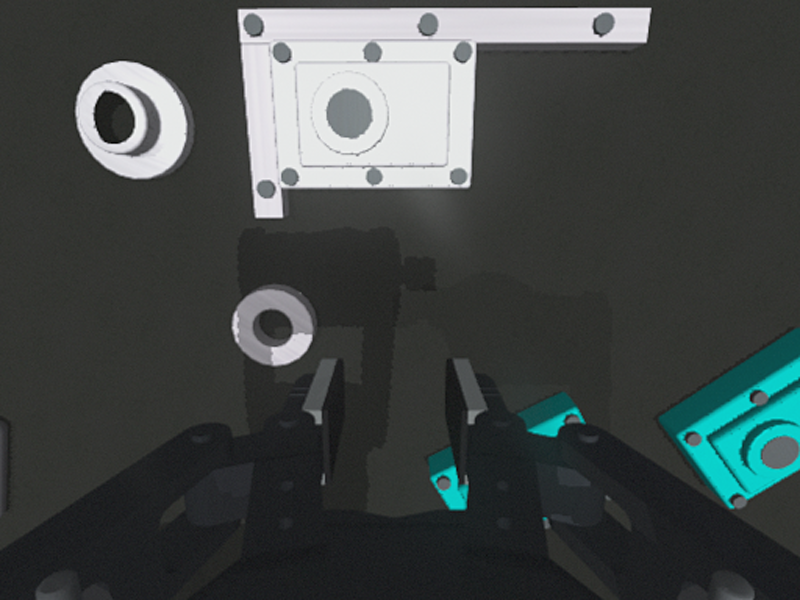

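The wrist view shows the cover in the corner: its left end is at the short rail (column ~278) and its top side is along the long rail (row ~42). No gap is visible. I'll check numerically by fitting the stop and the cover together in this one close view.

```bash
python3 - <<'E'
from station import manip
from fit import *
from go import ST
from scipy.optimize import minimize
p=manip.snapshot("wrist");im=p["img"].astype(float).min(2)
ms=[r for r in manip.silhouettes(p,"stop") if r["conf"]>.8][0]["pixels"];mc=manip.silhouettes(p,"cover")[0]["pixels"]
near=cv2.dilate((ms|mc).astype(np.uint8),np.ones((5,5)))>0
u=np.where(near,np.clip((im-70)/90,0,1),0)   # union, stop top is brighter than side faces
def cover_in(st,q):
    c,s=np.cos(st[2]),np.sin(st[2]);return [st[0]+c*q[0]-s*q[1],st[1]+s*q[0]+c*q[1],st[2]+q[2]]
def cost(v):
    r=np.maximum(render(p,STOP,v[:3]),render(p,COVER,cover_in(v[:3],v[3:])));return np.abs(r-u).sum()
for start in([0,0,0,-.045,-.065,0],[0,0,0,-.049,-.069,.02]):
    v=np.r_[ST,0,0,0]+start
    for k in range(3):
        sim=np.vstack([v]+[v+d for d in np.diag([.005,.005,.02,.004,.004,.02])])
        r=minimize(cost,v,method="Nelder-Mead",options=dict(initial_simplex=sim,xatol=5e-5,fatol=.05,maxiter=400));v=r.x
    print("stop",v[:3].round(4),"cover in stop",v[3:5].round(4),np.degrees(v[5]).round(2),round(r.fun,1))
E
```

```text
stop [ 0.6848  0.0943 -0.1443] cover in stop [0.1479 0.0193] -72.22 1985.9
stop [ 0.6849  0.0942 -0.1455] cover in stop [0.0877 0.018 ] -6.94 1983.7
```

```bash
python3 - <<'E'
from station import manip
from fit import *
from go import ST
from scipy.optimize import minimize
p=manip.snapshot("wrist");im=p["img"].astype(float).min(2)
S0=np.array([.6849,.0942,-.145])
def cover_in(st,q):
    c,s=np.cos(st[2]),np.sin(st[2]);return [st[0]+c*q[0]-s*q[1],st[1]+s*q[0]+c*q[1],st[2]+q[2]]
def both(v): return np.maximum(render(p,STOP,v[:3]),render(p,COVER,cover_in(v[:3],v[3:])))
seed=both(np.r_[S0,-.045,-.065,0])>0
near=cv2.dilate(seed.astype(np.uint8),np.ones((9,9)))>0
u=np.where(near,np.clip((im-70)/90,0,1),0);print("area",seed.sum(),u.sum())
cost=lambda v:np.abs(both(v)-u).sum()
for q in([-.045,-.065,0],[-.049,-.069,.02]):
    v=np.r_[S0,q]
    for k in range(3):
        sim=np.vstack([v]+[v+d for d in np.diag([.003,.003,.01,.004,.004,.02])])
        r=minimize(cost,v,method="Nelder-Mead",options=dict(initial_simplex=sim,xatol=5e-5,fatol=.05,maxiter=400));v=r.x
    print("stop",v[:3].round(4),"cover in stop",v[3:5].round(4),np.degrees(v[5]).round(2),round(r.fun,1))
E
```

```text
area 20864 18846.733333333334
stop [ 0.6845  0.0942 -0.1429] cover in stop [-0.0442 -0.0644] -0.09 1555.1
stop [ 0.6846  0.0941 -0.1435] cover in stop [-0.0442 -0.0643] -0.06 1549.3
```

The joint fit puts the cover at (-44.2, -64.4) mm and -0.1° in the stop's frame, which is home to within about 1 mm. The robot is clear, so I'm handing in.

```bash
python3 -c "
from station import manip
print(manip.sign_off())"
```

```text
the job is handed in; nothing more can be done
None
```

The aluminium cover was pushed flat along the table into the corner of the stop, with its long side on the long rail and its short end at the short rail. The last camera fit put it within about 1 mm and 0.1° of home, the arm is raised clear, and the job is handed in; no verdict was returned.

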